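Lock the tensile stage's clevis pin with a spring cotter

TASK

The clevis pin that couples the load cell to the fork of the small tensile stage is only part-way in: gently push it fully home, then take the larger of the two spring cotters out of the drilled pin block and push its straight leg down through the cross hole in the pin's far end until the bow snaps over the pin. The pin has turned a little, so feel for the hole with the leg and never force it, and let go of the cotter once it is on. Leave the smaller cotter in the block and the other things on the bench where they are.

Things in the scene. Friction and masses are not known exactly. Their poses are not given: they have to be found in the camera images.
- tensile_stage: Horizontal tensile stage fixed to the bench: grey base 96 x 198 mm (top 18 mm up), steel fork in the middle (x -16 to +16 mm, top 80 mm up), load cell and post at +y (from y = 42 mm, 88 mm high), carriage and black hand knob at -y (to y = -120 mm, 79 mm high). Origin on the bench below the fork's centre. The pin lies along x at y = 0, 62 mm up, and goes in towards +x.
- pin_slide (a joint): Travel in m of the steel clevis pin (24 mm thick, head 32 mm) along the stage's x: 0.032 = fully home against a hard stop; it starts 22 to 30 mm short. About 5 N of friction. Its cross hole is inside the fork until the pin is home. The pin also turns, with about 5 N of friction at its rim; how far it has turned is not reported, see cross_hole.
- pin_head (a point): Centre of the outer face of the pin's 32 mm head, which faces the stage's -x: push here. Axes as the stage's.
- cross_hole (a point): Centre of the cross hole on the pin's axis; when home, 11 mm beyond the fork's far face. Axes as the stage's, not turning with the pin. Hole 6.8 mm wide, mouth 12 mm from this point; the pin starts turned so that the hole leans 0.3 to 0.57 rad off upright to one side (which is not reported): the mouth is 3.5 to 6.5 mm to the stage's +y or -y. A leg in the hole turns the pin along.
- pin_block: Grey plastic block 40 x 124 x 40 mm fixed to the bench, origin under its centre, y along its length. Two pockets (7 mm in x, 28 mm in y, floor 6 mm above the bench) at y = -34 and +34 mm hold the two cotters, either way round; between them stands a spare pin, its top 53 mm above the bench.
- cotter: Larger spring cotter (R-clip), 5 mm steel wire, 87.5 mm long, 70 g, upright in a pocket, coil on top. Origin on the straight leg's axis 32 mm above its tip, where the pin's centre comes when snapped on. z up along the leg, y from leg to bowed leg, x square to the flat clip. Snapped on, the clip is square to the pin's axis, bow on either side. Flared end of the bowed leg: y = 19, z = -32 mm.
- cotter_coil (a point): Centre of the larger cotter's double coil, a disc 23 mm in diameter and 10 mm thick with flat faces to +x and -x: hold it there, across x. It is at y = 9, z = 44 mm from the cotter's origin.
- cotter_tip (a point): Bevelled tip of the larger cotter's 5 mm straight leg, 76 mm below and 9 mm beside the coil's centre (at y = 0, z = -32 mm from the cotter's origin).
- cotter_bow (a joint): Opening in rad of the larger cotter's springy bowed leg about the coil: 0 relaxed, about 0.1 while its waist rides over the pin's side, about 0 again when snapped on. The leg's tip is some 17 mm below the pin's top before the bow touches the pin; spreading it takes a push of about 5 to 15 N along the leg, then the push falls off as it snaps.
- small_cotter: Smaller spring cotter of the same shape (63 mm long, 3.6 mm wire) in the other pocket, for a thinner pin: not wanted here. Origin on its leg's axis, 23 mm above its tip.
- vial_0: Brown vial, 23 mm wide, 57 mm high, between timer and stage; stays where it is. Origin under its centre.
- timer: Timer, 64 x 64 x 19 mm, left of the pin block; stays where it is. Origin under its centre.
- marker_b: Red-capped marker pen, 135 mm long, 17 mm thick, left of the stage; stays where it is.

How it is judged:
By the outcome, as a careful person would: the job done as asked, in the order asked, and still so for the second after the job is handed in, with the robot touching nothing.
It also fails if it takes over 67 s, if anything falls off the work surface, if the arm or the gripper's body presses on something with over 40 N, if the wrist force passes 120 N, or if a joint passes its speed limit or range.

ROBOT

A 6-joint arm with a two-finger parallel gripper is mounted at the origin on a cart in front of the work surface, level with it; the furniture and walls round the work are solid. World frame = base frame: x ahead of the robot, y to its left, z up, the work surface at z = 0. Lengths are in m, angles in rad, forces in N, time in s.
With the tool pointing down it reaches from about 0.375 to 0.9 m from the base axis. Payload 3.1 kg.
Tool frame: the origin (TCP) lies at the very end of the fingers, on their centre line; the grasp point (between the pads) lies 19 mm behind it; z points along the fingers, x is the direction in which the jaws open and shut, and the axes are right-handed (so a half turn about z gives the same grasp; the last joint's range is limited). The gripper opens to 87 mm and grips with 3 to 60 N. Pads are 19 mm wide; open, the fingers measure 117 mm over their backs; the gripper's body (75 mm by 190 mm) begins 51 mm behind the grasp point.
Start: joints at [1.03, 0.527, 1.433, -0, 1.181, -0.178], TCP at [0.221, 0.585, 0.223] pointing down, gripper open.
Joint ranges: [-3.08, 3.08], [-0.75, 2.2], [0.22, 2.44], [-1.43, 4.57], [0, 2.65], [-2.85, 2.85]. Speed limits (rad/s): [2.79, 2.79, 3.14, 3.14, 3.14, 3.14].

INTERFACE

Orientations are given as a unit quaternion [x, y, z, w].
In Python, from rig import robot gives the robot as it stands. The module is installed in compiled form; this text tells all that it offers.
- The arm moves only by the tool play_rows, never from a script. Its argument "increments" is one flat list of numbers, 4 for each row, row after row: the shift along the tool's x, y, z in cm, then the turn about the tool's z in rad. In form: [dx, dy, dz, twist, dx, dy, dz, twist, ...]. A call has 1 to 5 rows; each row shifts and turns the commanded pose from where the row before left it, along the tool's axes as they then stand; what a row does not reach is not made up. A row lasts 1/10 s, in which the tool goes at most 50 mm and 8.59 degrees, less where a joint would pass 70% of its speed; a pose out of reach is approached as far as the arm can. A call is refused whole if a number of a shift passes 5 or a number of a turn 0.15, either way. A call with a gripper value outside its range is refused whole. "fingers" is the finger opening in cm, from 0 to 8.7, set as the call begins (left out, the last holds). The fingers move at their own pace and stop on an object; "newtons" is the grip in N (left out, the last holds). Time passes only in rows, so rows that do not move let the fingers close. It gives the time, the measured TCP pose, the force and the opening at its end, in the units of the state.
- robot.get_obs(): the state, without advancing time (a new reading comes with each control period).
- robot.camera(name): name is "scene" or "top"; returns the picture (480x640x3 uint8, blue, green, red); there is no depth.
- robot.get_calibration(name): a dict with "fx", "fy", "cx", "cy" (pixels), "R" (3x3) and "t" (3): a world point X has camera coordinates R X + t. Camera axes: x right, y down, z forward; pixel columns grow to the right and rows downward; lengths in m; the calibration is good to about 2 mm. A picture is of the moment at which its call begins. get_calibration takes no time and is no camera call.
- robot.hand_in(): hands the job in, once; it reports no verdict.
The state is a dict: "time": time; "q": joint angles; "joint_velocities": joint speeds; "joint_torque": joint torques, N m; "position": TCP position; "tool_rot": TCP orientation; "ft_force": force on the tool from outside, world axes, zero at the start; "moment": the same for the moment, N m; "grip_width": finger opening in m.
Only numpy, scipy, OpenCV 4.12 (cv2) and the standard library are available. Lean on these libraries where they do the work, as an engineer would, in place of code of your own. Each camera call takes 0.05 s, during which the arm holds its last target. There are 200 camera calls.

## Working session

There is one attempt and no reset: what is moved stays moved. The work goes in short steps, Python scripts to look and compute and a tool call to move; the robot and the scene stay as the last step left them, time stands still between calls to the robot, and variables do not carry over. Pictures are saved under pics/ and viewed, and the job is handed in when it is done.

Besides the shell and the picture viewer there is one more tool, called by a JSON object that holds its "name" and its "arguments", one argument or row to a line. play_rows: Moves the arm, as the interface text tells. Its arguments: {"type":"object","properties":{"increments":{"type":"array","items":{"type":"number"}},"fingers":{"type":"number"},"newtons":{"type":"number"}},"required":["increments"]}

```bash
mkdir -p pics; cat > h.py <<'E'
import numpy as np, cv2
from rig import robot
def snap(n,f):
    im=robot.camera(n); cv2.imwrite('pics/'+f+'.png',im); return im
def ray(n,u,v):
    c=robot.get_calibration(n);R=np.array(c['R']);t=np.array(c['t'])
    d=R.T@np.array([(u-c['cx'])/c['fx'],(v-c['cy'])/c['fy'],1.]);return -R.T@t,d
def onz(n,u,v,z):
    o,d=ray(n,u,v);return o+d*(z-o[2])/d[2]
def two(a,b):
    o,d=ray('scene',*a);p,e=ray('top',*b)
    s=np.linalg.lstsq(np.c_[d,-e],p-o,rcond=None)[0]
    A=o+d*s[0];B=p+e*s[1];return (A+B)/2,np.linalg.norm(A-B)
def proj(n,X):
    c=robot.get_calibration(n);x=np.array(c['R'])@np.array(X)+np.array(c['t'])
    return c['fx']*x[0]/x[2]+c['cx'],c['fy']*x[1]/x[2]+c['cy']
E
python3 - <<'E'
from h import *
for n in('scene','top'):
    snap(n,n+'0');print(n,ray(n,320,240))
print(robot.get_obs())
E
```

```text
scene (array([-0.1927918 ,  0.75681227,  0.41983223]), array([ 0.75593755, -0.51740056, -0.40113551]))
top (array([0.39260179, 0.3202721 , 0.92765071]), array([ 0.0583871 ,  0.02585482, -0.99800246]))
{'time': 0.1, 'q': array([ 1.03053367e+00,  5.28375594e-01,  1.43374508e+00,  1.27717627e-05,
        1.18140821e+00, -1.78518372e-01]), 'joint_velocities': array([ 0.00086128, -0.00305881, -0.00260412,  0.00037251,  0.00071408,
       -0.00055675]), 'joint_torque': array([-4.78452184e-04, -4.40987992e+01, -1.77150750e+01,  6.35218760e-02,
        5.33953006e-02, -5.06982838e-05]), 'position': array([0.22083379, 0.58399585, 0.22167727]), 'tool_rot': array([ 8.22772581e-01,  5.68369900e-01, -8.84029904e-04,  3.94685671e-04]), 'ft_force': array([0.21503578, 0.46130591, 0.34796811]), 'moment': array([ 0.03847365, -0.01276114,  0.01877859]), 'grip_width': 0.08674337793816803}
```

View pics/scene0.png

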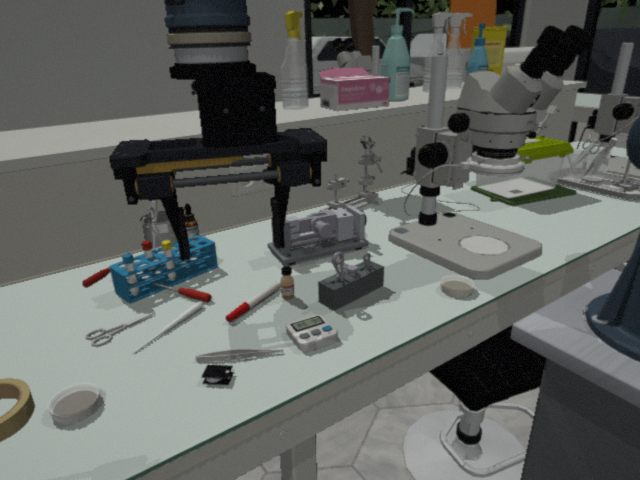

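View pics/top0.png

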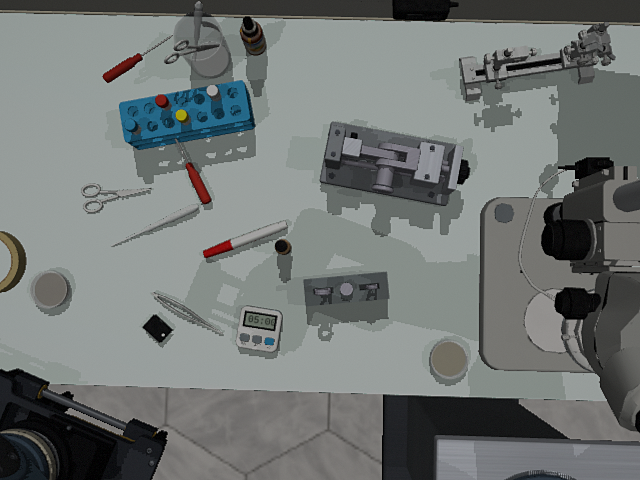

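The stage is at top-view (395,163), the block at (346,296) and the knob at (462,170). The pin head, at (383,190), faces the robot.

```bash
python3 - <<'E'
from h import *
t=cv2.imread('pics/top0.png');s=cv2.imread('pics/scene0.png')
a=cv2.resize(t[110:215,310:480],(800,494),interpolation=3)
b=cv2.resize(t[260:330,290:400],(800,509),interpolation=3)
cv2.imwrite('pics/ta.png',a);cv2.imwrite('pics/tb.png',b)
cv2.imwrite('pics/sa.png',cv2.resize(s[190:320,250:400],(692,600),interpolation=3))
for p in[(395,163),(346,296)]:print(onz('top',*p,0))
# footprints
for n,c in dict(base=[(329,122),(468,138),(460,205),(320,187)]).items():
    for p in c: print(n,onz('top',*p,.018).round(4))
for p in[(304,279),(387,272),(389,298),(307,306)]:print('blk',onz('top',*p,.04).round(4))
E
```

```text
[0.56998487 0.23119388 0.        ]
[0.36176638 0.30182562 0.        ]
base [0.6274 0.3353 0.018 ]
base [0.6079 0.1226 0.018 ]
base [0.5048 0.1332 0.018 ]
base [0.5267 0.3462 0.018 ]
blk [0.3863 0.3652 0.04  ]
blk [0.4001 0.2432 0.04  ]
blk [0.362  0.2394 0.04  ]
blk [0.3468 0.3596 0.04  ]
```

View pics/ta.png

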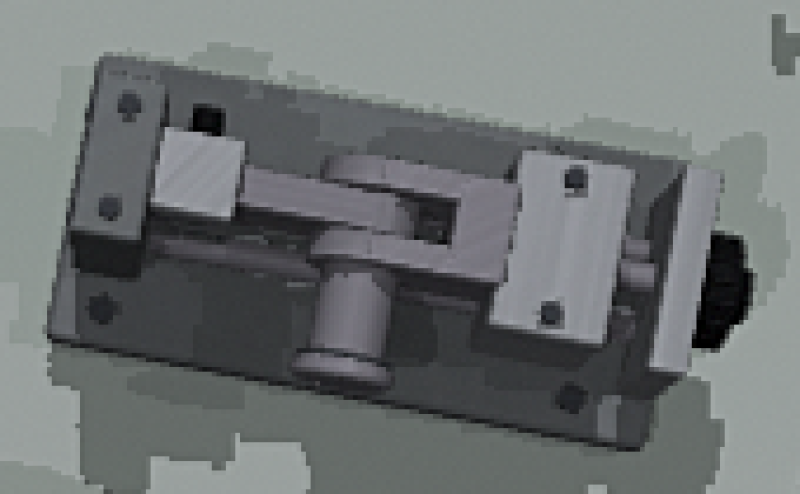

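View pics/tb.png

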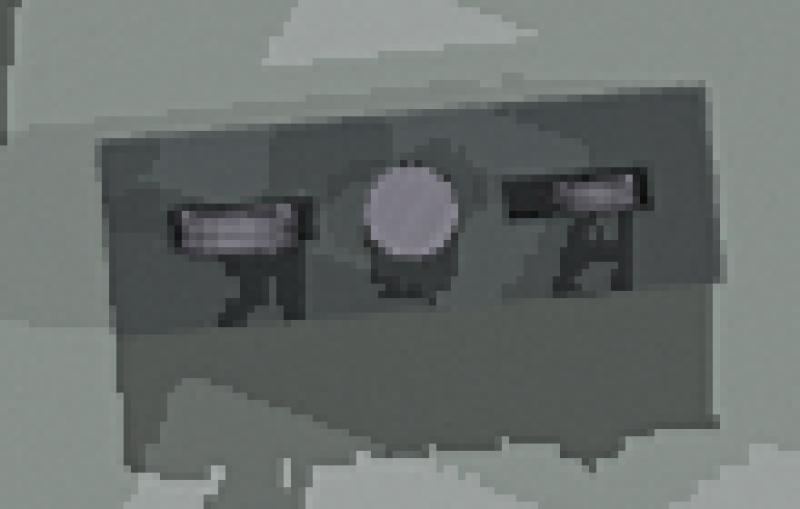

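View pics/sa.png

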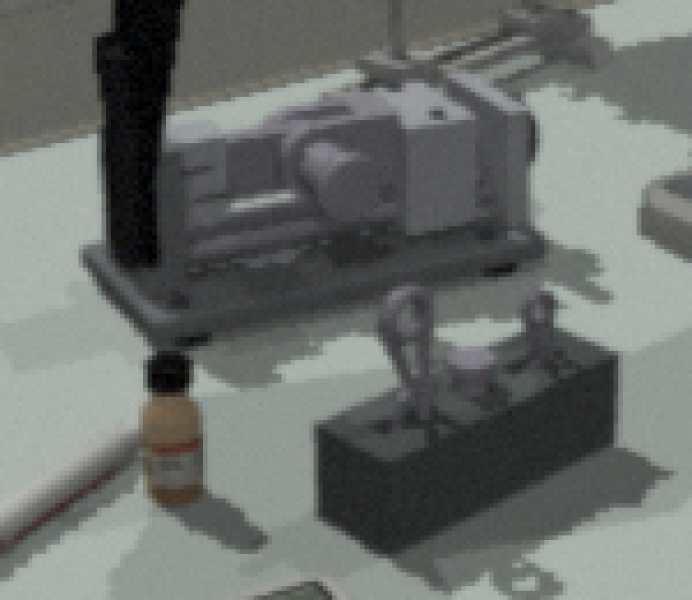

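```bash
python3 - <<'E'
from h import *
s=cv2.imread('pics/scene0.png')
cv2.imwrite('pics/sb.png',cv2.resize(s[245:300,315:390],(800,587),interpolation=3))
print('head',two((326,231),(382.5,189)))
print('coil',two((338.2,256.1),(323,291)))
for p in[(331.2,121.7),(320.6,181.2),(447,205)]:print('base',onz('top',*p,.018).round(4))
# pin block spare pin top centre
print('spare',onz('top',290+411/7.27,260+210/7.27,.053))
for p in[(96,140),(705,88),(720,282),(112,335)]:print('blk',onz('top',290+p[0]/7.27,260+p[1]/7.27,.04).round(4))
print('fork far-left/near etc',[onz('top',310+a/4.706,110+b/4.706,.08).round(4) for a,b in[(520,185),(495,275)]])
print('vial top',onz('top',283,245,.057))
E
```

```text
head (array([0.5202168 , 0.2538074 , 0.05736611]), np.float64(0.0005210044777379602))
coil (array([0.3703647 , 0.3356534 , 0.08193245]), np.float64(0.0005843196220416853))
base [0.6279 0.332  0.018 ]
base [0.5356 0.3455 0.018 ]
base [0.5043 0.1528 0.018 ]
spare [0.37383076 0.30238011 0.053     ]
blk [0.3859 0.3664 0.04  ]
blk [0.3999 0.2433 0.04  ]
blk [0.3609 0.2393 0.04  ]
blk [0.3466 0.3619 0.04  ]
fork far-left/near etc [array([0.5752, 0.2031, 0.08  ]), array([0.5476, 0.2101, 0.08  ])]
vial top [0.43477947 0.39634271 0.057     ]
```

View pics/sb.png

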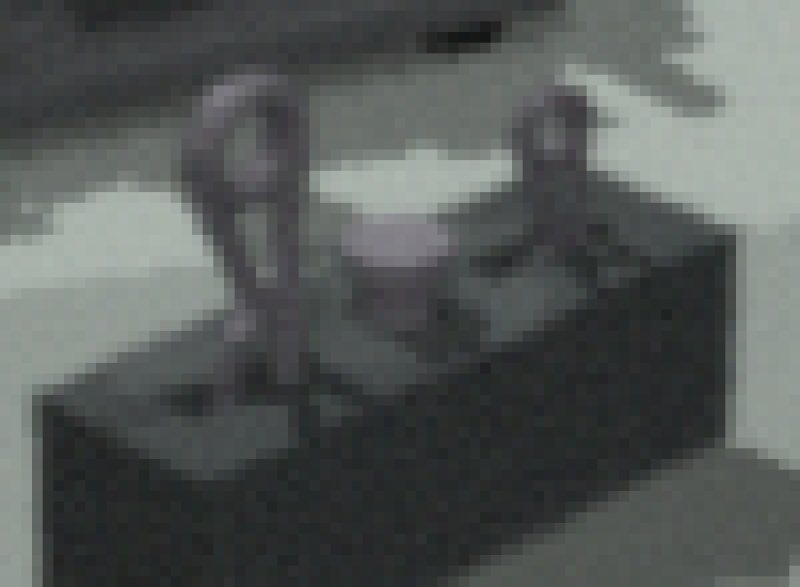

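The larger cotter is at +y, with its straight leg toward -y and bow toward +y. The coil sits at about (0.370, 0.336, 0.082). The stage yaw is about -0.155, and the pin head is at about (0.520, 0.254). I'll move in front of the head with the fingers closed.

{"name": "play_rows", "arguments": {
  "increments": [-2.36, 3.92, 0, 0, -2.36, 3.92, 0, 0, -2.36, 3.92, 0, 0, -2.36, 3.92, 0, 0, -2.36, 3.92, 0, 0],
  "fingers": 0,
  "newtons": 40
}}

```text
time: 0.6
position: [0.3633, 0.4032, 0.2222]
tool_rot: [0.823, 0.569, -0.0, 0.0]
ft_force: [0.1, 0.6, -0.5]
grip_width: 0.0547
```

{"name": "play_rows", "arguments": {
  "increments": [-2.36, 3.92, 0, 0, -2.36, 3.92, 0, 0, -2.36, 3.92, 0, 0, -2.36, 3.92, 0, 0, 0, 0, 0, 0.136]
}}

```text
time: 1.1
position: [0.48, 0.2567, 0.2224]
tool_rot: [0.862, 0.507, 0.001, 0.001]
ft_force: [-0.1, 1.1, 0.4]
grip_width: 0.0148
```

{"name": "play_rows", "arguments": {
  "increments": [0, 0, 0, 0.136, 0, 0, 0, 0.136, 0, 0, 0, 0.136, 0, 0, 0, 0.136, 0, 0, 0, 0.136]
}}

```text
time: 1.6
position: [0.4756, 0.2608, 0.2221]
tool_rot: [0.981, 0.192, -0.001, 0.0]
ft_force: [0.0, -0.6, -1.3]
grip_width: 0.0007
```

{"name": "play_rows", "arguments": {
  "increments": [0, 0, 0, 0.136, 0, 0, 0, 0.136, 0, 0, 0, 0.136, 0, 0, 0, 0.14, 0, 0, 0, 0]
}}

```text
time: 2.1
position: [0.4757, 0.2609, 0.2222]
tool_rot: [0.997, -0.077, -0.0, 0.0]
ft_force: [0.2, -0.1, -0.5]
grip_width: 0.0004
```

```bash
cat >> h.py <<'E'
from scipy.spatial.transform import Rotation as Ro
def st():
    o=robot.get_obs();R=Ro.from_quat(o['tool_rot']).as_matrix()
    print('t',round(o['time'],2),'p',o['position'].round(4),'xang',round(float(np.arctan2(R[1,0],R[0,0])),4),'tilt',R[:,2].round(3),'f',o['ft_force'].round(2),'w',round(o['grip_width'],4));return o,R
def to(P):
    o,R=st();print('cm',(R.T@(np.array(P)-o['position'])*100).round(2))
E
python3 - <<'E'
from h import *
to((0.4757,0.261,0.058))
im=snap('scene','s1');im2=snap('top','t1')
cv2.imwrite('pics/s1c.png',cv2.resize(im[150:300,250:400],(600,600),interpolation=3))
cv2.imwrite('pics/t1c.png',cv2.resize(im2[110:260,310:480],(680,600),interpolation=3))
E
```

```text
t 2.1 p [0.4757 0.2609 0.2222] xang -0.1548 tilt [-0.001 -0.    -1.   ] f [ 0.24 -0.08 -0.51] w 0.0004
cm [ 0.02 -0.02 16.42]
```

View pics/s1c.png

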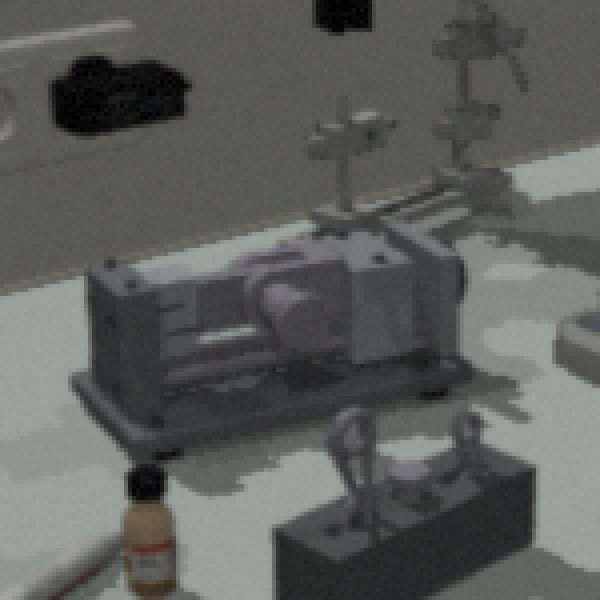

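View pics/t1c.png

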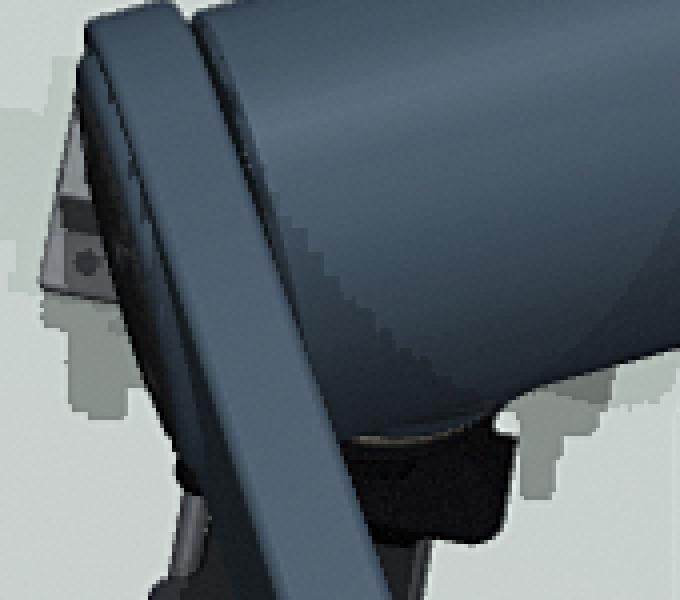

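The scene view is clear, with the head face at about (328,230). I'll lower the fingers and approach the head.

{"name": "play_rows", "arguments": {
  "increments": [0, 0, 4.1, 0, 0, 0, 4.1, 0, 0, 0, 4.1, 0, 0, 0, 4.1, 0, 0, 0, 0, 0]
}}

```text
time: 2.7
position: [0.4717, 0.2595, 0.0534]
tool_rot: [0.997, -0.076, -0.006, 0.002]
ft_force: [-0.9, -0.4, -0.2]
grip_width: 0.0003
```

```bash
python3 - <<'E'
from h import *
st()
im=snap('scene','s2')
cv2.imwrite('pics/s2c.png',cv2.resize(im[150:300,250:400],(600,600),interpolation=3))
E
```

```text
t 2.7 p [0.4717 0.2595 0.0534] xang -0.1532 tilt [-0.012 -0.004 -1.   ] f [-0.93 -0.43 -0.22] w 0.0003
```

View pics/s2c.png

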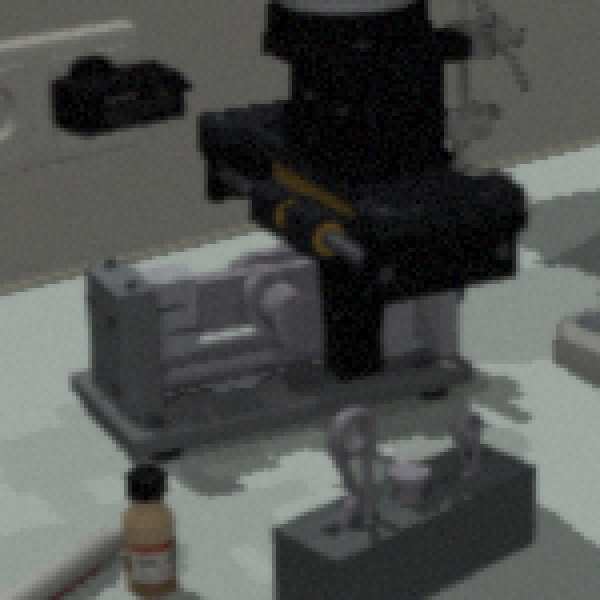

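The fingers are in front of the head, at crop (355,330). Now I'll push gently and watch the force.

{"name": "play_rows", "arguments": {
  "increments": [0.5, 0, 0, 0, 0.5, 0, 0, 0, 0.5, 0, 0, 0, 0.4, 0, 0, 0, 0.3, 0, 0, 0]
}}

```text
time: 3.25
position: [0.4989, 0.2577, 0.0597]
tool_rot: [0.997, -0.077, 0.001, -0.0]
ft_force: [-0.7, 0.1, -0.0]
grip_width: 0.0001
```

{"name": "play_rows", "arguments": {
  "increments": [0.2, 0, 0, 0, 0.2, 0, 0, 0, 0.2, 0, 0, 0, 0.2, 0, 0, 0, 0.2, 0, 0, 0]
}}

```text
time: 3.75
position: [0.5074, 0.256, 0.0584]
tool_rot: [0.997, -0.077, -0.0, 0.0]
ft_force: [-3.6, 0.8, 1.1]
grip_width: 0.0003
```

{"name": "play_rows", "arguments": {
  "increments": [0.2, 0, 0, 0, 0.2, 0, 0, 0, 0.2, 0, 0, 0, 0.2, 0, 0, 0, 0.2, 0, 0, 0]
}}

```text
time: 4.25
position: [0.5146, 0.2547, 0.0583]
tool_rot: [0.997, -0.078, -0.003, 0.0]
ft_force: [-5.0, 2.3, 3.0]
grip_width: 0.0006
```

{"name": "play_rows", "arguments": {
  "increments": [0.2, 0, 0, 0, 0.2, 0, 0, 0, 0.2, 0, 0, 0, 0.2, 0, 0, 0, 0.2, 0, 0, 0]
}}

```text
time: 4.75
position: [0.5245, 0.2531, 0.0583]
tool_rot: [0.997, -0.077, -0.003, 0.0]
ft_force: [-4.9, 1.5, 3.4]
grip_width: 0.0011
```

{"name": "play_rows", "arguments": {
  "increments": [0.15, 0, 0, 0, 0.15, 0, 0, 0, 0.15, 0, 0, 0, 0.15, 0, 0, 0, 0, 0, 0, 0]
}}

```text
time: 5.25
position: [0.5309, 0.2521, 0.0583]
tool_rot: [0.997, -0.077, -0.002, 0.0]
ft_force: [-4.6, 1.2, 3.7]
grip_width: 0.0008
```

{"name": "play_rows", "arguments": {
  "increments": [0.1, 0, 0, 0, 0.1, 0, 0, 0, 0.1, 0, 0, 0, 0, 0, 0, 0]
}}

```text
time: 5.65
position: [0.5343, 0.2515, 0.0583]
tool_rot: [0.997, -0.077, -0.002, 0.0]
ft_force: [-5.0, 1.3, 2.8]
grip_width: 0.0007
```

{"name": "play_rows", "arguments": {
  "increments": [0.1, 0, 0, 0, 0.1, 0, 0, 0, 0, 0, 0, 0]
}}

```text
time: 5.95
position: [0.5348, 0.2514, 0.0583]
tool_rot: [0.997, -0.078, -0.003, 0.001]
ft_force: [-6.8, 2.6, 6.2]
grip_width: 0.0005
```

{"name": "play_rows", "arguments": {
  "increments": [0.1, 0, 0, 0, 0.1, 0, 0, 0, 0, 0, 0, 0]
}}

```text
time: 6.25
position: [0.5348, 0.2513, 0.0582]
tool_rot: [0.997, -0.078, -0.005, 0.001]
ft_force: [-10.9, 3.9, 7.9]
grip_width: 0.0004
```

{"name": "play_rows", "arguments": {
  "increments": [0.1, 0, 0, 0, 0.1, 0, 0, 0, 0, 0, 0, 0]
}}

```text
time: 6.55
position: [0.5348, 0.2513, 0.0582]
tool_rot: [0.997, -0.078, -0.007, 0.001]
ft_force: [-13.4, 4.0, 10.0]
grip_width: 0.0003
```

The pin is home: force climbs with no more travel at TCP x 0.5348. I'll back off, rise, and go above the larger cotter.

{"name": "play_rows", "arguments": {
  "increments": [-1.4, 0, 0, 0, -3, 0, 0, 0, 0, 0, -4, 0, 0, 0, -4.5, 0, -3.4, -1.5, 0, -0.09]
}}

```text
time: 7.05
position: [0.4775, 0.2785, 0.1497]
tool_rot: [0.999, -0.033, 0.01, -0.003]
ft_force: [1.3, 1.8, 0.1]
grip_width: 0.0004
```

{"name": "play_rows", "arguments": {
  "increments": [-3.4, -1.5, 0, -0.09, -3.4, -1.5, 0, -0.09, -3.4, -1.5, 0, 0, 0, 0, 0, 0, 0, 0, 0, 0],
  "fingers": 4
}}

```text
time: 7.55
position: [0.3654, 0.3205, 0.1439]
tool_rot: [0.998, 0.058, 0.002, -0.0]
ft_force: [0.9, -0.6, -0.4]
grip_width: 0.0327
```

```bash
python3 - <<'E'
from h import *
to((.3704,.3357,.063))
im=snap('scene','s3');im2=snap('top','t3')
cv2.imwrite('pics/s3c.png',cv2.resize(im[150:310,250:410],(600,600),interpolation=3))
cv2.imwrite('pics/t3c.png',cv2.resize(im2[110:310,290:490],(600,600),interpolation=3))
E
```

```text
t 7.55 p [0.3654 0.3205 0.1439] xang 0.1169 tilt [ 0.003  0.001 -1.   ] f [ 0.86 -0.6  -0.38] w 0.0327
cm [ 0.65 -1.44  8.09]
```

View pics/s3c.png

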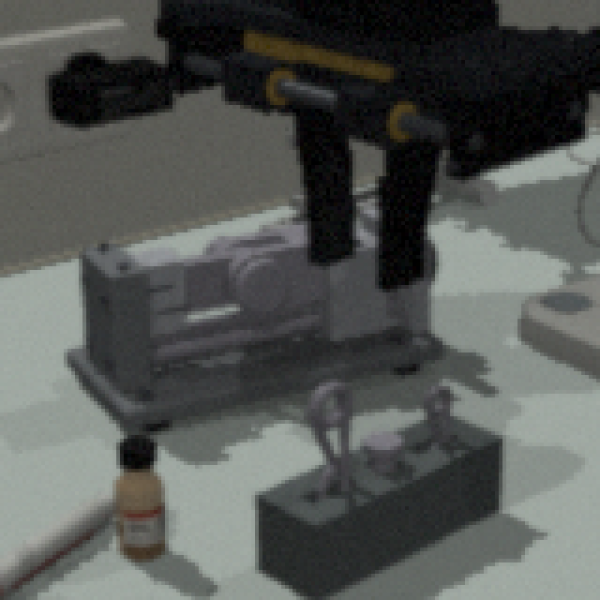

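View pics/t3c.png

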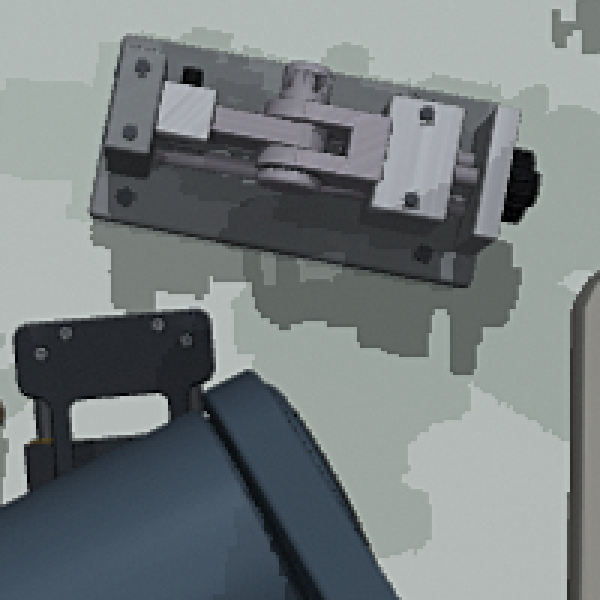

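The pin is home, with its head flush by the fork at crop (288,170) and the far end sticking out at (308,80). I'll zoom in on the far end.

```bash
python3 - <<'E'
from h import *
im=sum(robot.camera('top').astype(float) for _ in range(5))/5
im=np.clip(im*1.3,0,255).astype(np.uint8)
cv2.imwrite('pics/t4.png',im)
cv2.imwrite('pics/t4c.png',cv2.resize(im[125:180,365:425],None,fx=10,fy=10,interpolation=2))
E
```

```text
(no output)
```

View pics/t4c.png

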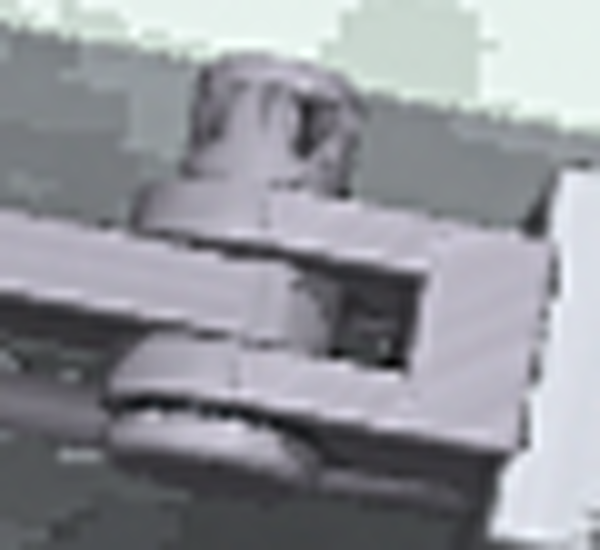

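```bash
python3 - <<'E'
from h import *
c=lambda u,v:(365+u/10,125+v/10)
y=-.155;X=np.array([np.cos(y),np.sin(y)]);Y=np.array([-np.sin(y),np.cos(y)])
L=[('mouth',(315,125),.0725),('axis@hole',(275,127),.062),('left',(197,115),.062),('right',(353,140),.062),('endtop',(285,62),.07),
('forkfarL',(150,183),.08),('forkfarR',(540,243),.08),('forknearR',(512,448),.08),('forknearL',(118,375),.08),('headL',(105,430),.062),('headR',(320,470),.062),('headTop',(230,405),.078)]
for n,p,z in L:
    w=onz('top',*c(*p),z)[:2];print(n,w.round(4),'stage',(w@X).round(4),(w@Y).round(4))
E
```

```text
mouth [0.5931 0.2368] stage 0.5495 0.3256
axis@hole [0.5952 0.2416] stage 0.5507 0.3306
left [0.5966 0.253 ] stage 0.5504 0.342
right [0.5935 0.2302] stage 0.5509 0.3191
endtop [0.6028 0.2411] stage 0.5584 0.3313
forkfarL [0.5824 0.2608] stage 0.5352 0.3476
forkfarR [0.5752 0.2053] stage 0.5366 0.2916
forknearR [0.5457 0.2086] stage 0.507 0.2904
forknearL [0.5547 0.2647] stage 0.5072 0.3472
headL [0.5501 0.2652] stage 0.5025 0.347
headR [0.545 0.234] stage 0.5024 0.3153
headTop [0.5512 0.2486] stage 0.5062 0.3307
```

The mouth leans to the stage's -y, about 5 mm from the axis. The hole axis is at stage-frame (0.549, 0.3306), and the fork and head checks agree with that. Now I'll grasp the cotter.

```bash
python3 - <<'E'
from h import *
to((.3704,.3357,.065))
E
```

```text
t 7.9 p [0.3656 0.3196 0.1435] xang 0.1139 tilt [ 0.001  0.    -1.   ] f [-0.54 -0.27 -0.5 ] w 0.0397
cm [ 0.65 -1.54  7.85]
```

{"name": "play_rows", "arguments": {
  "increments": [0.65, -1.54, 0, 0, 0, 0, 1, 0, 0, 0, 2.0, 0, 0, 0, 2.0, 0, 0, 0, 1.6, 0]
}}

```text
time: 8.4
position: [0.3687, 0.335, 0.0759]
tool_rot: [0.998, 0.057, -0.001, 0.001]
ft_force: [0.1, 0.4, -0.9]
grip_width: 0.0402
```

{"name": "play_rows", "arguments": {
  "increments": [0, 0, 1.25, 0, 0, 0, 0, 0, 0, 0, 0, 0]
}}

```text
time: 8.7
position: [0.3691, 0.3353, 0.0646]
tool_rot: [0.998, 0.057, -0.001, 0.0]
ft_force: [-0.7, 0.4, -0.2]
grip_width: 0.0399
```

```bash
python3 - <<'E'
from h import *
to((.3704,.3357,.065))
im=snap('scene','s5')
cv2.imwrite('pics/s5c.png',cv2.resize(im[200:310,300:410],(600,600),interpolation=3))
E
```

```text
t 8.7 p [0.3691 0.3353 0.0646] xang 0.1148 tilt [-0.001 -0.001 -1.   ] f [-0.68  0.41 -0.17] w 0.0399
cm [ 0.14 -0.02 -0.04]
```

View pics/s5c.png

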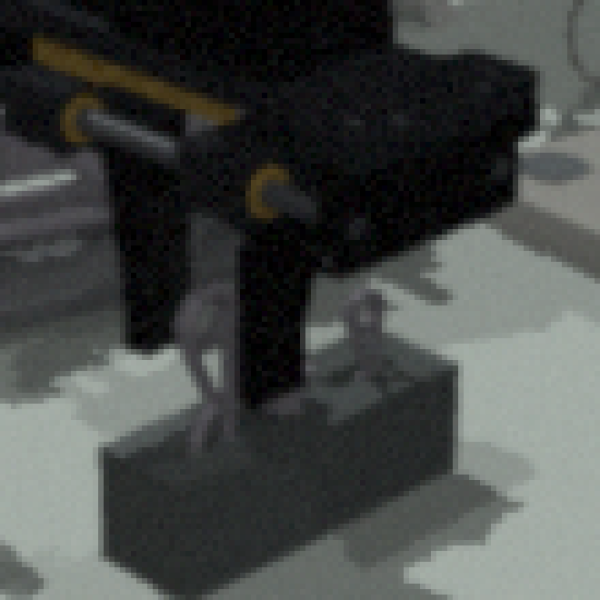

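The fingers straddle the coil. I'll close on it.

{"name": "play_rows", "arguments": {
  "increments": [0.1, 0, 0, 0, 0, 0, 0, 0, 0, 0, 0, 0, 0, 0, 0, 0, 0, 0, 0, 0],
  "fingers": 0.6,
  "newtons": 45
}}

```text
time: 9.25
position: [0.3703, 0.3361, 0.0652]
tool_rot: [0.998, 0.058, 0.0, -0.0]
ft_force: [-0.1, 0.7, 0.5]
grip_width: 0.0101
```

{"name": "play_rows", "arguments": {
  "increments": [0, 0, 0, 0, 0, 0, 0, 0, 0, 0, 0, 0]
}}

```text
time: 9.55
position: [0.3703, 0.3361, 0.0652]
tool_rot: [0.998, 0.057, 0.0, -0.0]
ft_force: [-0.8, -0.5, 1.6]
grip_width: 0.0097
```

{"name": "play_rows", "arguments": {
  "increments": [0, 0, -1, 0, 0, 0, -2, 0, 0, 0, -3, 0, 0, 0, -3, 0, 0, 0, -2, 0]
}}

```text
time: 10.05
position: [0.3708, 0.3363, 0.1774]
tool_rot: [0.998, 0.058, 0.001, -0.001]
ft_force: [1.4, -0.3, -0.7]
grip_width: 0.0095
```

{"name": "play_rows", "arguments": {
  "increments": [0, 0, 0, 0.09, 0, 0, 0, 0.09, 0, 0, 0, 0.09, 0, 0, 0, 0]
}}

```text
time: 10.45
position: [0.3701, 0.3359, 0.1755]
tool_rot: [0.997, -0.077, 0.0, -0.0]
ft_force: [-0.4, 0.4, -0.6]
grip_width: 0.0097
```

```bash
python3 - <<'E'
from h import *
to((.5941,.2458,.172))
im=snap('scene','s6')
cv2.imwrite('pics/s6c.png',cv2.resize(im[150:310,250:410],(600,600),interpolation=3))
E
```

```text
t 10.45 p [0.3701 0.3359 0.1755] xang -0.1548 tilt [ 0.  0. -1.] f [-0.4   0.37 -0.63] w 0.0097
cm [23.52  5.45  0.36]
```

View pics/s6c.png

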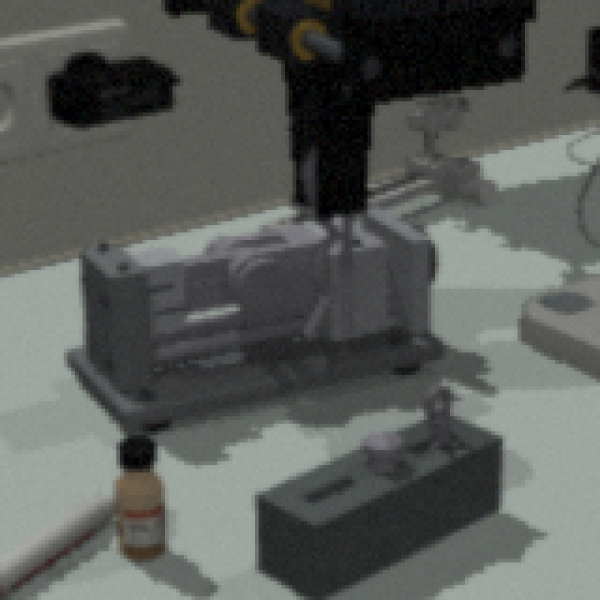

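The larger cotter is out and the small one is still in its pocket. I'll carry it over to the hole.

{"name": "play_rows", "arguments": {
  "increments": [4.4, 1.0, 0, 0, 4.6, 1.1, 0, 0, 4.6, 1.1, 0, 0, 4.5, 1.1, 0, 0, 3.4, 0.7, 0, 0]
}}

```text
time: 11.0
position: [0.5777, 0.2518, 0.1751]
tool_rot: [0.997, -0.077, 0.001, 0.0]
ft_force: [-0.9, 0.4, -1.3]
grip_width: 0.0097
```

{"name": "play_rows", "arguments": {
  "increments": [2.0, 0.45, 0, 0, 0, 0, 0, 0, 0, 0, 0, 0, 0, 0, 0, 0]
}}

```text
time: 11.4
position: [0.5921, 0.2464, 0.1747]
tool_rot: [0.997, -0.077, -0.001, 0.0]
ft_force: [-0.3, -0.4, -0.8]
grip_width: 0.0096
```

```bash
python3 - <<'E'
from h import *
to((.5941,.2458,.152))
im=snap('scene','s7')
cv2.imwrite('pics/s7c.png',cv2.resize(im[160:260,270:370],(600,600),interpolation=3))
im=snap('top','t7')
cv2.imwrite('pics/t7c.png',cv2.resize(im[90:240,310:480],(680,600),interpolation=3))
E
```

```text
t 11.4 p [0.5921 0.2464 0.1747] xang -0.1534 tilt [-0.002 -0.    -1.   ] f [-0.33 -0.41 -0.8 ] w 0.0096
cm [0.21 0.03 2.27]
```

View pics/s7c.png

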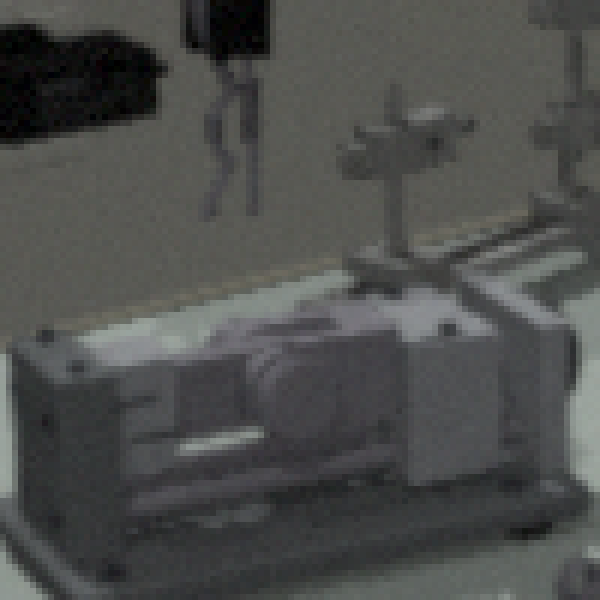

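View pics/t7c.png

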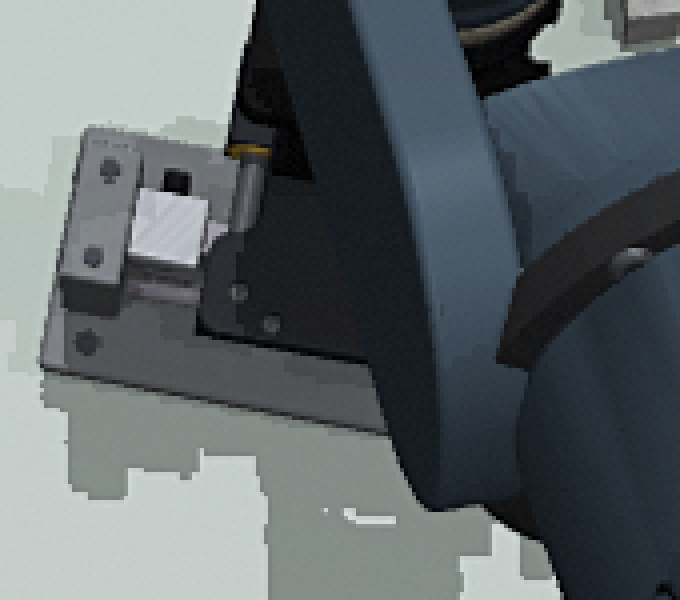

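```bash
python3 - <<'E'
from h import *
print(proj('scene',(.5907,.2375,.1157)))
for z in(.1157,):print(onz('scene',312.2,195.8,z))
# head rim home in scene vs expectation
X=np.array([.988,-.1544]);Y=np.array([.1544,.988])
w=X*.505+Y*.3306;print('head',proj('scene',(*w,.062)))
E
python3 - <<'E'
import cv2,numpy as np
im=cv2.imread('pics/s7.png');print(im.shape)
cv2.imwrite('pics/s7d.png',cv2.resize(im[205:250,300:350],None,fx=12,fy=12,interpolation=2))
E
```

```text
(np.float64(312.19734839315174), np.float64(193.55675383725907))
[0.57820928 0.24594762 0.1157    ]
head (np.float64(319.5004646030178), np.float64(224.02802942702613))
(480, 640, 3)
```

View pics/s7d.png

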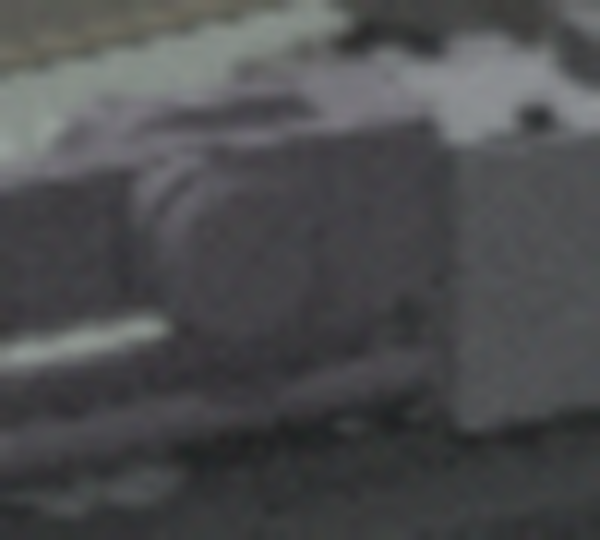

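The tip is seen 2.2 px low of its predicted pixel, and the head shows the same bias, so the relative placement is good. I'll descend to just above the pin.

{"name": "play_rows", "arguments": {
  "increments": [0.2, 0, 0.6, 0, 0, 0, 1.0, 0, 0, 0, 1.0, 0, 0, 0, 0.9, 0, 0, 0, 0, 0]
}}

```text
time: 12.0
position: [0.5945, 0.2452, 0.1377]
tool_rot: [0.997, -0.077, -0.002, 0.001]
ft_force: [-0.4, -0.6, -0.8]
grip_width: 0.0098
```

{"name": "play_rows", "arguments": {
  "increments": [0, 0, 0.1, 0, 0, 0, 0.1, 0, 0, 0, 0.1, 0, 0, 0, 0, 0]
}}

```text
time: 12.4
position: [0.5962, 0.2456, 0.1373]
tool_rot: [0.997, -0.077, 0.0, -0.0]
ft_force: [0.3, 0.1, -0.4]
grip_width: 0.0096
```

{"name": "play_rows", "arguments": {
  "increments": [0, 0, 0.1, 0, 0, 0, 0.1, 0, 0, 0, 0.1, 0, 0, 0, 0, 0]
}}

```text
time: 12.8
position: [0.5959, 0.2455, 0.1339]
tool_rot: [0.997, -0.077, -0.0, 0.0]
ft_force: [0.3, -0.1, -0.9]
grip_width: 0.0096
```

{"name": "play_rows", "arguments": {
  "increments": [0, 0, 0.1, 0, 0, 0, 0.1, 0, 0, 0, 0, 0]
}}

```text
time: 13.1
position: [0.5959, 0.2455, 0.1318]
tool_rot: [0.997, -0.077, -0.0, 0.0]
ft_force: [-0.4, -0.8, 0.4]
grip_width: 0.0099
```

{"name": "play_rows", "arguments": {
  "increments": [-0.15, 0, 0, 0, 0, 0, 0.1, 0, 0, 0, 0, 0]
}}

```text
time: 13.4
position: [0.5944, 0.2458, 0.1309]
tool_rot: [0.997, -0.077, -0.0, 0.0]
ft_force: [-0.3, 0.7, -1.8]
grip_width: 0.0097
```

{"name": "play_rows", "arguments": {
  "increments": [0, 0, 0.1, 0, 0, 0, 0, 0]
}}

```text
time: 13.6
position: [0.5945, 0.2458, 0.1299]
tool_rot: [0.997, -0.077, -0.0, 0.0]
ft_force: [0.5, -0.0, -0.6]
grip_width: 0.0097
```

{"name": "play_rows", "arguments": {
  "increments": [0, 0, 0.1, 0, 0, 0, 0, 0]
}}

```text
time: 13.8
position: [0.5945, 0.2457, 0.1289]
tool_rot: [0.997, -0.077, -0.0, 0.0]
ft_force: [0.1, 0.1, -0.7]
grip_width: 0.0097
```

{"name": "play_rows", "arguments": {
  "increments": [0, 0, 0.1, 0, 0, 0, 0, 0]
}}

```text
time: 14.0
position: [0.5945, 0.2458, 0.1279]
tool_rot: [0.997, -0.077, -0.0, 0.0]
ft_force: [-0.5, 0.1, -0.9]
grip_width: 0.0094
```

{"name": "play_rows", "arguments": {
  "increments": [0, 0, 0.1, 0, 0, 0, 0, 0]
}}

```text
time: 14.2
position: [0.5945, 0.2458, 0.1269]
tool_rot: [0.997, -0.077, -0.0, 0.0]
ft_force: [-0.1, -0.4, -0.2]
grip_width: 0.0096
```

{"name": "play_rows", "arguments": {
  "increments": [0, 0, 0.1, 0, 0, 0, 0, 0]
}}

```text
time: 14.4
position: [0.5947, 0.2459, 0.126]
tool_rot: [0.997, -0.077, 0.0, -0.0]
ft_force: [-0.3, 1.3, -0.0]
grip_width: 0.0095
```

```bash
python3 - <<'E'
from h import *
st()
im=sum(robot.camera('scene').astype(float) for _ in range(4))/4
im=np.clip(im*1.5,0,255).astype(np.uint8);cv2.imwrite('pics/s8.png',im)
cv2.imwrite('pics/s8c.png',cv2.resize(im[190:245,290:350],None,fx=10,fy=10,interpolation=2))
E
```

```text
t 14.4 p [0.5947 0.2459 0.126 ] xang -0.155 tilt [ 0.  0. -1.] f [-0.34  1.26 -0.01] w 0.0095
```

View pics/s8c.png

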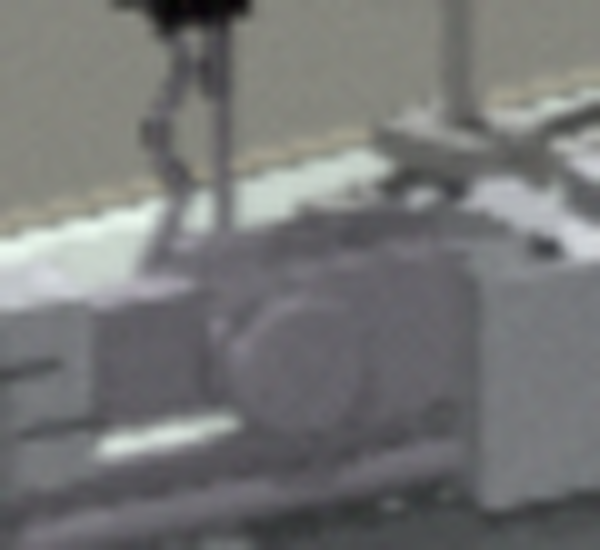

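A gentle +y side force at a tip depth of about 6 mm below the mouth means the leg is in the hole. I'll ease it to +y so the pin turns upright.

{"name": "play_rows", "arguments": {
  "increments": [0, -0.1, 0, 0, 0, -0.1, 0, 0, 0, 0, 0, 0]
}}

```text
time: 14.9
position: [0.5948, 0.2474, 0.126]
tool_rot: [0.997, -0.077, -0.0, 0.001]
ft_force: [-0.3, -1.0, -1.0]
grip_width: 0.0097
```

{"name": "play_rows", "arguments": {
  "increments": [0, -0.1, 0, 0, 0, -0.1, 0, 0, 0, 0, 0, 0]
}}

```text
time: 15.2
position: [0.5949, 0.249, 0.1259]
tool_rot: [0.997, -0.077, -0.0, 0.001]
ft_force: [-0.4, -4.6, -0.8]
grip_width: 0.0097
```

{"name": "play_rows", "arguments": {
  "increments": [0, -0.05, 0.1, 0, 0, 0, 0.1, 0, 0, 0, 0, 0]
}}

```text
time: 15.5
position: [0.5951, 0.2495, 0.1242]
tool_rot: [0.997, -0.077, -0.0, 0.001]
ft_force: [-0.4, -5.4, -0.1]
grip_width: 0.0097
```

The pin is turning, with about 5 N of side force as expected. I'll carry on to centre and go down.

{"name": "play_rows", "arguments": {
  "increments": [0, -0.1, 0, 0, 0, 0, 0.1, 0, 0, 0, 0.1, 0, 0, 0, 0, 0]
}}

```text
time: 15.9
position: [0.5953, 0.2503, 0.1222]
tool_rot: [0.997, -0.077, -0.0, 0.001]
ft_force: [-1.2, -5.3, 0.7]
grip_width: 0.0095
```

{"name": "play_rows", "arguments": {
  "increments": [0, 0, 0.1, 0, 0, 0, 0.1, 0, 0, 0, 0, 0]
}}

```text
time: 16.2
position: [0.5954, 0.2503, 0.1205]
tool_rot: [0.997, -0.077, -0.0, 0.001]
ft_force: [-0.6, -5.6, 0.3]
grip_width: 0.0098
```

{"name": "play_rows", "arguments": {
  "increments": [0, 0, 0.1, 0, 0, 0, 0.1, 0, 0, 0, 0, 0]
}}

```text
time: 16.5
position: [0.5957, 0.2506, 0.1191]
tool_rot: [0.997, -0.077, 0.0, 0.0]
ft_force: [-0.8, -6.5, 3.7]
grip_width: 0.0096
```

{"name": "play_rows", "arguments": {
  "increments": [0, 0, 0.1, 0, 0, 0, 0.1, 0, 0, 0, 0, 0]
}}

```text
time: 16.8
position: [0.596, 0.2509, 0.1173]
tool_rot: [0.997, -0.077, 0.001, 0.0]
ft_force: [-0.6, -3.9, 2.4]
grip_width: 0.0092
```

{"name": "play_rows", "arguments": {
  "increments": [0, 0, 0.1, 0, 0, 0, 0, 0]
}}

```text
time: 17.0
position: [0.5961, 0.2512, 0.1155]
tool_rot: [0.997, -0.077, 0.001, -0.0]
ft_force: [-0.6, -5.5, 3.5]
grip_width: 0.0095
```

{"name": "play_rows", "arguments": {
  "increments": [0, 0, 0.1, 0, 0, 0, 0.1, 0, 0, 0, 0.1, 0, 0, 0, 0, 0]
}}

```text
time: 17.4
position: [0.5957, 0.2518, 0.112]
tool_rot: [0.997, -0.078, 0.0, -0.001]
ft_force: [0.6, -2.3, 3.6]
grip_width: 0.0097
```

{"name": "play_rows", "arguments": {
  "increments": [0, 0, 0.1, 0, 0, 0, 0.1, 0, 0, 0, 0, 0]
}}

```text
time: 17.7
position: [0.5958, 0.2521, 0.1105]
tool_rot: [0.997, -0.078, 0.001, -0.001]
ft_force: [0.2, -1.3, 6.2]
grip_width: 0.0093
```

```bash
python3 - <<'E'
from h import *
st()
im=sum(robot.camera('scene').astype(float) for _ in range(4))/4
im=np.clip(im*1.5,0,255).astype(np.uint8);cv2.imwrite('pics/s9.png',im)
cv2.imwrite('pics/s9c.png',cv2.resize(im[190:245,290:350],None,fx=10,fy=10,interpolation=2))
E
```

```text
t 17.7 p [0.5958 0.2521 0.1105] xang -0.1553 tilt [ 0.001  0.002 -1.   ] f [ 0.23 -1.34  6.16] w 0.0093
```

View pics/s9c.png

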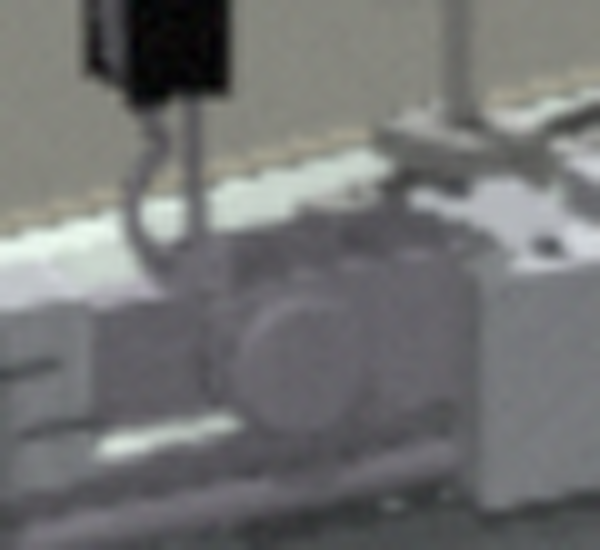

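The leg is in the hole and upright, and the bow is starting to ride on the pin. I'll continue in small steps.

{"name": "play_rows", "arguments": {
  "increments": [0, 0, 0.1, 0, 0, 0, 0.1, 0, 0, 0, 0.1, 0, 0, 0, 0, 0]
}}

```text
time: 18.3
position: [0.5962, 0.2522, 0.1081]
tool_rot: [0.997, -0.078, 0.001, -0.001]
ft_force: [-0.6, -0.7, 7.7]
grip_width: 0.0096
```

{"name": "play_rows", "arguments": {
  "increments": [0, 0, 0.1, 0, 0, 0, 0.1, 0, 0, 0, 0.1, 0, 0, 0, 0, 0]
}}

```text
time: 18.7
position: [0.5964, 0.2522, 0.1052]
tool_rot: [0.997, -0.078, 0.001, -0.001]
ft_force: [-0.5, -1.3, 6.5]
grip_width: 0.0096
```

{"name": "play_rows", "arguments": {
  "increments": [0, 0, 0.1, 0, 0, 0, 0.1, 0, 0, 0, 0.1, 0, 0, 0, 0, 0]
}}

```text
time: 19.1
position: [0.5964, 0.2521, 0.1019]
tool_rot: [0.997, -0.078, 0.001, -0.001]
ft_force: [0.2, -2.1, 4.4]
grip_width: 0.0096
```

{"name": "play_rows", "arguments": {
  "increments": [0, 0, 0.1, 0, 0, 0, 0.1, 0, 0, 0, 0.1, 0, 0, 0, 0, 0]
}}

```text
time: 19.5
position: [0.5959, 0.252, 0.0978]
tool_rot: [0.997, -0.078, 0.001, -0.001]
ft_force: [2.3, -0.8, -0.9]
grip_width: 0.0098
```

{"name": "play_rows", "arguments": {
  "increments": [0, 0, 0.1, 0, 0, 0, 0.1, 0, 0, 0, 0.1, 0, 0, 0, 0, 0]
}}

```text
time: 19.9
position: [0.5952, 0.2517, 0.0946]
tool_rot: [0.997, -0.078, -0.0, -0.0]
ft_force: [0.9, 1.4, 0.9]
grip_width: 0.0094
```

{"name": "play_rows", "arguments": {
  "increments": [0, 0, 0.1, 0, 0, 0, 0.1, 0, 0, 0, 0.1, 0, 0, 0, 0, 0]
}}

```text
time: 20.3
position: [0.5948, 0.2515, 0.0913]
tool_rot: [0.997, -0.077, -0.001, -0.0]
ft_force: [0.7, 0.9, -2.1]
grip_width: 0.0098
```

{"name": "play_rows", "arguments": {
  "increments": [0, 0, 0.1, 0, 0, 0, 0.1, 0, 0, 0, 0, 0]
}}

```text
time: 20.6
position: [0.5948, 0.2508, 0.0896]
tool_rot: [0.997, -0.077, -0.001, 0.0]
ft_force: [-0.5, 0.4, -1.8]
grip_width: 0.0094
```

```bash
python3 - <<'E'
from h import *
st()
im=sum(robot.camera('scene').astype(float) for _ in range(4))/4
im=np.clip(im*1.5,0,255).astype(np.uint8);cv2.imwrite('pics/s10.png',im)
cv2.imwrite('pics/s10c.png',cv2.resize(im[190:245,290:350],None,fx=10,fy=10,interpolation=2))
E
```

```text
t 20.6 p [0.5948 0.2508 0.0896] xang -0.1548 tilt [-0.001 -0.001 -1.   ] f [-0.52  0.4  -1.8 ] w 0.0094
```

View pics/s10c.png

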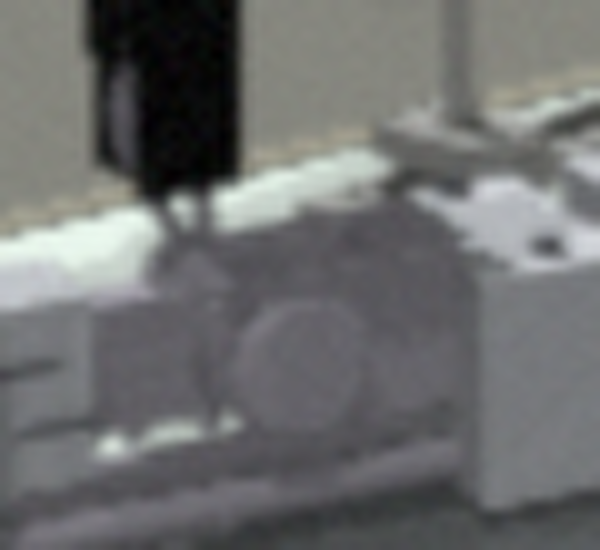

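{"name": "play_rows", "arguments": {
  "increments": [0, 0, 0.1, 0, 0, 0, 0, 0, 0, 0, 0, 0]
}}

```text
time: 21.1
position: [0.5955, 0.2511, 0.0892]
tool_rot: [0.997, -0.077, 0.0, 0.0]
ft_force: [0.0, 0.5, 0.1]
grip_width: 0.0099
```

Force is about zero at the seated height, so I'll let go and rise.

{"name": "play_rows", "arguments": {
  "increments": [0, 0, 0, 0, 0, 0, 0, 0, 0, 0, 0, 0, 0, 0, 0, 0, 0, 0, 0, 0],
  "fingers": 3
}}

```text
time: 21.6
position: [0.5954, 0.2512, 0.0891]
tool_rot: [0.997, -0.077, 0.0, 0.0]
ft_force: [0.1, 0.0, -0.2]
grip_width: 0.0295
```

{"name": "play_rows", "arguments": {
  "increments": [0, 0, -0.5, 0, 0, 0, -1.5, 0, 0, 0, -3, 0, 0, 0, -4, 0, 0, 0, -4, 0]
}}

```text
time: 22.1
position: [0.5952, 0.2512, 0.2213]
tool_rot: [0.997, -0.077, 0.0, -0.0]
ft_force: [1.2, -0.3, 1.4]
grip_width: 0.03
```

{"name": "play_rows", "arguments": {
  "increments": [-4.5, -1.5, 0, 0, -4.5, -1.5, 0, 0, -4.5, -1.5, 0, 0, -4.5, -1.5, 0, 0, -4, -1.5, 0, 0]
}}

```text
time: 22.6
position: [0.3877, 0.36, 0.2205]
tool_rot: [0.997, -0.078, 0.001, -0.001]
ft_force: [0.8, -0.4, 0.0]
grip_width: 0.0302
```

```bash
python3 - <<'E'
from h import *
st()
for n in('scene','top'):
    im=sum(robot.camera(n).astype(float) for _ in range(4))/4
    im=np.clip(im*1.3,0,255).astype(np.uint8);cv2.imwrite(f'pics/{n}11.png',im)
    c=im[185:310,275:400] if n=='scene' else im[110:210,320:480]
    cv2.imwrite(f'pics/{n}11c.png',cv2.resize(c,None,fx=4.8,fy=4.8,interpolation=2))
E
```

```text
t 22.6 p [0.3877 0.36   0.2205] xang -0.1552 tilt [ 0.001  0.001 -1.   ] f [ 0.83 -0.4   0.05] w 0.0302
```

View pics/scene11c.png

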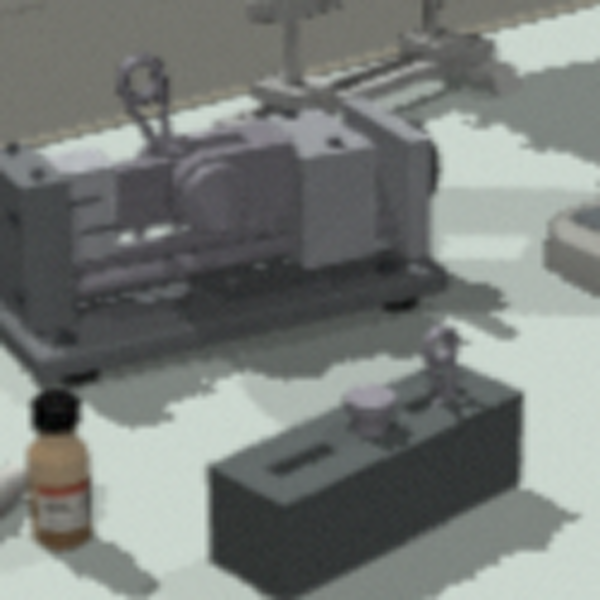

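View pics/top11c.png

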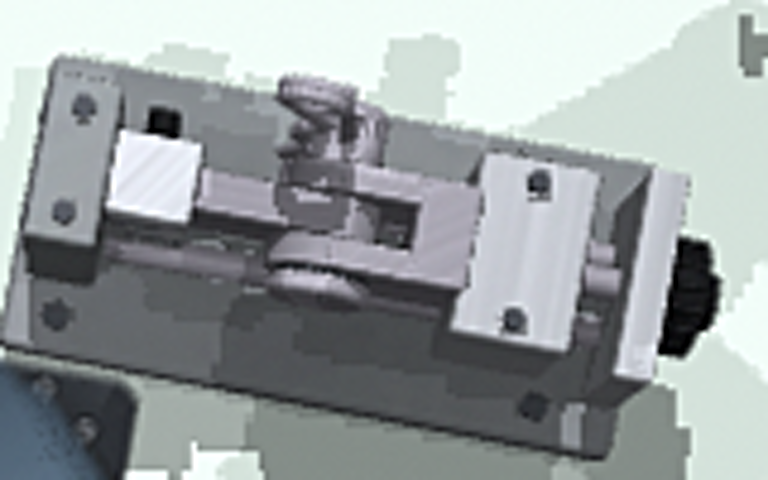

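The cotter stands upright on the pin, with its coil at scene (305,201) and top (386,128). The small cotter, spare pin and vial are in place. I'll check the coil height.

```bash
python3 - <<'E'
from h import *
print(two((304.8,201),(386.2,128.3)))
y=-.155;X=np.array([np.cos(y),np.sin(y)]);Y=np.array([-np.sin(y),np.cos(y)])
print(X*.549+Y*.3396)
a=cv2.imread('pics/top0.png').astype(int);b=robot.camera('top').astype(int)
for n,(r0,r1,c0,c1) in dict(timer=(300,355,230,288),marker=(215,262,198,292),vial=(235,258,272,294)).items():
    print(n,np.abs(a-b)[r0:r1,c0:c1].mean().round(1))
E
```

```text
(array([0.59846896, 0.25316364, 0.10051035]), np.float64(0.0023766085302076574))
[0.59484581 0.25077404]
timer 73.2
marker 50.6
vial 48.7
```

View pics/top11.png

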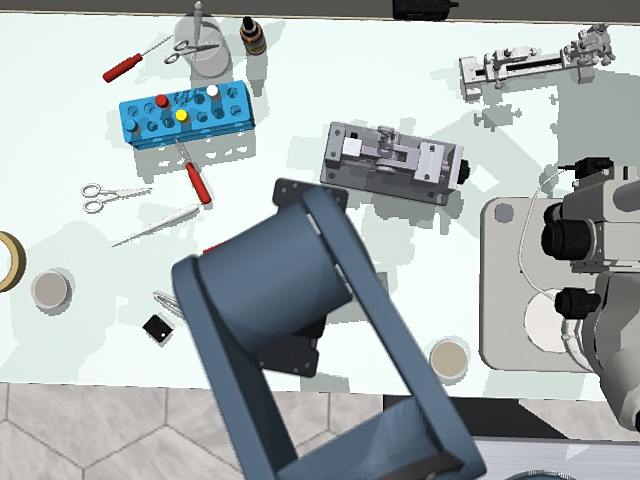

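The coil measures 0.1005, or about 0.104 once the scene camera's known bias is taken out. That fits the seated 0.106. The arm is clear, so I'm handing in.

```bash
python3 -c "
from rig import robot
print(robot.hand_in(), robot.get_obs()['time'])"
```

```text
the job is handed in; nothing more can be done
the job is handed in; nothing more can be done
```

The job is done and handed in at about 23 s of the 67 s allowed. The pin is fully home, and the larger cotter is snapped onto it and released.

- **Pin:** I pushed the head in at about 5 N until it stopped moving. The force then rose to about 17 N with no further travel, and the pictures show the head up against the fork.
- **Cotter:** Its leg went into the hole, which leaned to the stage's -y side. A side force of about 5 to 6 N turned the pin upright. The bow rode over at about 8 N, then the push fell to about zero at the seated height.
- **Last checks:** The pictures after letting go show the clip standing upright on the pin. The small cotter, spare pin and vial look in place in the scene picture.
- **What disagreed or failed:**
  - The two-view coil height came out at 100.5 mm (about 104 mm after allowing for a scene-camera bias I had seen) against the nominal 106 mm. The two rays missed each other by 2.4 mm. The gripper's height when it let go did match the seated position.
  - My picture comparison for the timer, marker and vial told me nothing because the arm covered them in the top view. The robot never went near the timer or marker, but I have no final picture check of either.

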